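Push a used tea capsule through the collector's spring flap

TASK

On the wooden capsule collector, push its self-closing flap inward with one finger and hold it open, while the other finger pushes the used capsule along the ledge, past the flap and over the edge into the well. Keep the flap held until the capsule has dropped, then withdraw so that the flap swings shut. Do not lift the capsule, do not press hard on it (its thin shell dents), do not use it to shove the flap, and leave everything else on the table where it is.

Things in the scene. Friction and masses are not known exactly. Their poses are not given: they have to be found in the camera images.
- collector: Fixed light-wood capsule collector, 345 mm (x) by 210 mm (y): a flat rimless ledge in front, a flap across its far edge, an open-topped well behind. Origin at table level, midway across, straight under the ledge's drop edge; x from ledge to well, y to the flap's hinge side, z up. The ledge spans x -165 to 0, y -105 to +105, top 60 mm above the table. Nothing covers flap or well.
- drop_edge (a point): Middle of the ledge's straight, sharp drop edge (runs along collector y at x = 0), at the ledge's top, 60 mm above the table. Collector axes. Two steel posts 12 mm thick stand just behind it beside the flap's ends (x = 8, y = +97 and -97), up to 120 mm above the table.
- well_floor (a point): Centre of the well's floor, 6 mm above the table (collector x = 86, y = 0). The well spans collector x 0 to 172, y -97 to +97, is open on top; its side and back walls reach 100 mm above the table. Collector axes. Fingers pointing down can travel from over the ledge on into the well's mouth.
- flap (a joint): Angle of the flap about its vertical hinge: 0 = shut, positive = swung inward over the well, stop at 1.25 rad. A spring shuts it when let go: 0.07 N m when shut, +0.06 N m per rad. It is an upright aluminium plate 4 mm thick, 65 to 111 mm above the table; shut, it lies in the collector's plane x = 8 mm from y = +87 (hinge end) to -87 (free end).
- flap_hinge (a point): Point on the flap's hinge axis, half-way up the flap: collector x = 8, y = +90, z = 88 mm.
- flap_tip (a point): Middle of the flap's free upright edge, 177 mm from the hinge axis; moves with the flap.
- capsule_center (a point): Centre (half-way up, 16 mm above its base) of the used capsule: a bare aluminium cup standing on its rim, wide end down, rim 40 mm across and 3 mm high, body tapering from 35 mm to 27 mm across, 32 mm tall in all, about 20 g. It stands loose on the collector's ledge, 45 to 75 mm before the drop edge and near the middle. It is taller than the flat tealight on the same ledge.
- tealight: Bystander: flat aluminium tealight, 38 mm across, 14 mm high, standing on the ledge's front corner on the free-end side of the flap. Origin at the centre of its underside.
- teapot: Bystander: blue teapot, 145 mm tall, 250 mm over spout and handle. Origin at the centre of its underside.
- cup: Bystander: tea cup on saucer, 140 mm across, 67 mm tall. Origin at the centre of its underside.
- cake_plate: Bystander: white plate with a fork, 190 mm across, 20 mm high. Origin at the centre of its underside.
- candle_dish: Bystander: brass leaf dish with an amber candle glass, 140 mm across, 58 mm tall. Origin at the centre of its underside.
- milk_jug: Bystander: white milk jug, 64 mm across, 80 mm tall, standing on the table beside the collector's hinge side. Origin at the centre of its underside.
- sugar_tin: Bystander: round steel sugar tin with a knob, 64 mm across, 73 mm tall, standing on the table beside the collector's other side. Origin at the centre of its underside.
Things that resemble listed ones, but are neither listed nor needed, are in the scene too. Leave any pink or yellow look-alike of the part that bears capsule_center alone.

How it is judged:
On the way, in this order (a step that is already met when the one before it is completed fails the run):
1. a finger holds the flap open while the capsule is still on the ledge (value of joint flap above 0.2 rad and contact force between the fingers and flap above 0.3 N and x of capsule_center in the frame of collector below 0 m and z of capsule_center in the frame of collector above 0.065 m), for 0.1 s.
2. the capsule has dropped into the well while a finger still holds the flap open (x of capsule_center in the frame of collector between 0.003 and 0.172 m and y of capsule_center in the frame of collector between -0.097 and 0.097 m and z of capsule_center in the frame of collector below 0.045 m and value of joint flap above 0.2 rad and contact force between the fingers and flap above 0.3 N), for 0.1 s.
At the end, for the whole second after the job is handed in: The capsule lies at rest in the well (its centre inside the well's walls and less than 45 mm above the table) and the flap is shut (under 0.06 rad) (x of capsule_center in the frame of collector between 0.003 and 0.172 m and y of capsule_center in the frame of collector between -0.097 and 0.097 m and z of capsule_center in the frame of collector below 0.045 m and value of joint flap below 0.06 rad and linear speed of capsule below 0.02 m/s); the robot touches nothing.
It fails at once if the capsule is lifted (centre more than 22 mm above its height on the ledge) (z of capsule_center in the frame of collector above 0.098 m).
It fails at once if the capsule is pressed against the flap (over 0.4 N) (contact force between capsule and flap above 0.4 N).
It fails at once if the capsule is dented by the fingers (over 8 N) (contact force between the fingers and capsule above 8 N).
It fails at once if another thing on the table or ledge is moved by more than 20 mm (distance of any of tealight, teapot, cup, cake_plate, candle_dish, milk_jug, sugar_tin from where it was at the start of the episode above 0.02 m).
It also fails if it takes over 42 s, if anything falls off the work surface, if the arm or the gripper's body presses on something with over 40 N, if the wrist force passes 120 N, or if a joint passes its speed limit or range.

ROBOT

A 6-joint arm with a two-finger parallel gripper is mounted at the origin on the work surface. World frame = base frame: x ahead of the robot, y to its left, z up, the work surface at z = 0. Lengths are in m, angles in rad, forces in N, time in s.
With the tool pointing down it reaches from about 0.3 to 0.85 m from the base axis. Payload 4.2 kg.
Tool frame: the origin (TCP) lies at the very end of the fingers, on their centre line; the grasp point (between the pads) lies 19 mm behind it; z points along the fingers, y is the line along which they close (so a half turn about z gives the same grasp; the last joint's range is limited). The gripper opens to 91 mm and grips with 3 to 60 N. Pads are 32 mm wide; open, the fingers measure 118 mm over their backs; the gripper's body (76 mm by 178 mm) begins 60 mm behind the grasp point.
Start: joints at [-1.15, 0.32, 1.565, -0, 1.257, -0.02], TCP at [0.245, -0.52, 0.192] pointing down, gripper open.
Joint ranges: [-3.11, 3.11], [-0.84, 2.01], [0.21, 2.61], [-1.34, 4.49], [0.05, 2.63], [-2.56, 2.56]. Speed limits (rad/s): [2.57, 2.57, 3.14, 3.14, 3.14, 3.14].

INTERFACE

Orientations are given as a rotation vector (axis times angle).
In Python, from workcell import env, cams, ticket gives the robot as it stands.
- The arm moves only by the shell command python3 -m inch 'ROWS'. ROWS is JSON, one flat list of numbers, 5 for each row, row after row: the shift along the tool's x, y, z in cm, then the turn about the tool's z in degrees, then the closure, from 0 (fully open) to 1 (shut). A call has 1 to 10 rows; each row shifts and turns the commanded pose from where the row before left it, along the tool's axes as they then stand; what a row does not reach is not made up. A row lasts 1/8 s, in which the tool goes at most 62.5 mm and 10.7 degrees, less where a joint would pass 70% of its speed; a pose out of reach is approached as far as the arm can. A call with a gripper value outside its range is refused whole. The fingers move at their own pace and stop on an object; the grip force is fixed at half the most. Time passes only in rows, so rows that do not move let the fingers close. It gives the time, the measured TCP pose, the force, the opening and the grip force at its end, in the units of the state.
- env.observe(): the state, without advancing time (a new reading comes with each control period).
- cams.camera(name): name is "scene" or "side" or "wrist"; returns a dict with "color" (400x640x3 uint8, blue, green, red), "fx", "fy", "cx", "cy" (pixels), "T" (4x4, takes a point from camera to world coordinates); the wrist camera has in their place "mount" (4x4, takes a point from camera to tool coordinates, whose origin is the TCP and whose axes are the flange's). Camera axes: x right, y down, z forward; pixel columns grow to the right and rows downward; lengths in m; the calibration is good to about 2 mm. A picture is of the moment at which its call begins: read the wrist's pose just before it. There is no depth.
- ticket.finish_job(): hands the job in; it is judged then, once.
The state is a dict: "t": time; "qpos": joint angles; "joint_vel": joint speeds; "joint_efforts": joint torques, N m; "ee_pos": TCP position; "tool_rot": TCP orientation; "ft_force": force on the tool from outside, world axes, zero at the start; "wrist_torque": the same for the moment, N m; "finger_gap": opening from 0.0 (shut) to 1.0 (fully open); "grip_force": force on a finger pad.
Only numpy, scipy, OpenCV 4.12 (cv2) and the standard library are available. Lean on these libraries where they do the work, as an engineer would, in place of code of your own. Each camera call takes 0.05 s, during which the arm holds its last target. There are 200 camera calls.

## Working session

There is one attempt and no reset: what is moved stays moved. The work goes in short steps, Python scripts to look and compute and a shell command to move; the robot and the scene stay as the last step left them, time stands still between calls to the robot, and variables do not carry over. Pictures are saved under pics/ and viewed, at most 10 in all, crops included, and the job is handed in when it is done.

```bash
ls; mkdir -p pics; python3 - <<'E'
from workcell import env,cams
import cv2,numpy as np
s=env.observe();print({k:np.round(v,3) for k,v in s.items()})
for n in("scene","side"):
    c=cams.camera(n);cv2.imwrite(f"pics/{n}0.png",c["color"]);print(n,c["fx"],c["fy"],c["cx"],c["cy"],np.round(c["T"],3).tolist())
    np.savez(f"{n}0.npz",**c)
E
```

```text
pics
{'t': np.float64(0.0), 'qpos': array([-1.15 ,  0.32 ,  1.566,  0.   ,  1.258, -0.02 ]), 'joint_vel': array([ 0.001,  0.001,  0.   , -0.001,  0.001,  0.001]), 'joint_efforts': array([-1.3000e-01, -4.1072e+01, -2.3289e+01,  2.3000e-02, -5.6000e-02,
        5.0000e-03]), 'ee_pos': array([ 0.245, -0.519,  0.191]), 'tool_rot': array([-3.064, -0.686,  0.   ]), 'ft_force': array([ 0.298, -0.493,  0.172]), 'wrist_torque': array([-0.002,  0.013,  0.002]), 'grip_force': np.float64(0.234), 'finger_gap': np.float64(0.999)}
scene 408.79524428485234 408.79524428485234 318.98784975829676 202.1591359241213 [[0.001, 0.546, -0.838, 1.771], [1.0, 0.015, 0.01, -0.01], [0.018, -0.838, -0.546, 0.885], [0.0, 0.0, 0.0, 1.0]]
side 444.73396735368203 444.73396735368203 319.4289520461068 200.69146571871227 [[0.999, -0.038, 0.039, 0.495], [-0.054, -0.61, 0.79, -1.006], [-0.006, -0.791, -0.611, 0.857], [0.0, 0.0, 0.0, 1.0]]
```

View pics/scene0.png

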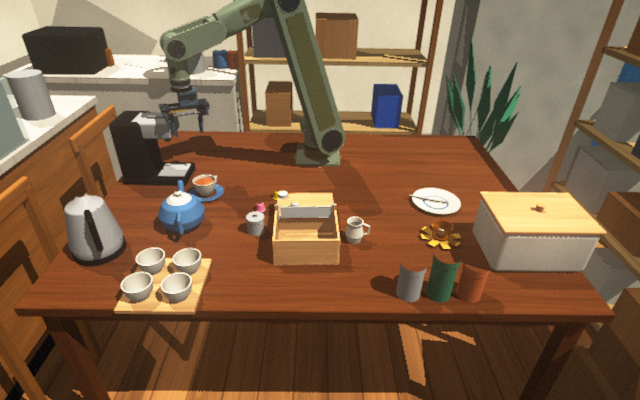

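View pics/side0.png

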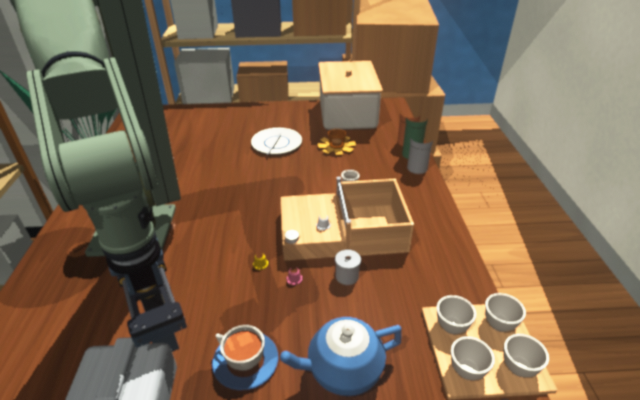

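The scene picture shows the collector at about (306,230), with its well towards the camera and the milk jug at (355,230), on the hinge side. In the side picture, these could be taken for the capsule:
- silver cup on the ledge at (323,222)
- flat tealight at (291,237)
- yellow look-alike at (260,262)
- pink look-alike at (294,277)

I choose (323,222) and check it in a crop.

```bash
python3 - <<'E'
import cv2,numpy as np
a=cv2.imread("pics/side0.png")[165:295,260:420]
b=cv2.imread("pics/scene0.png")[180:270,255:365]
a=cv2.resize(a,(640,520),interpolation=cv2.INTER_CUBIC);cv2.imwrite("pics/sidecrop.png",a)
b=cv2.resize(b,(660,540),interpolation=cv2.INTER_CUBIC);cv2.imwrite("pics/scenecrop.png",b)
E
```

```text
(no output)
```

View pics/sidecrop.png

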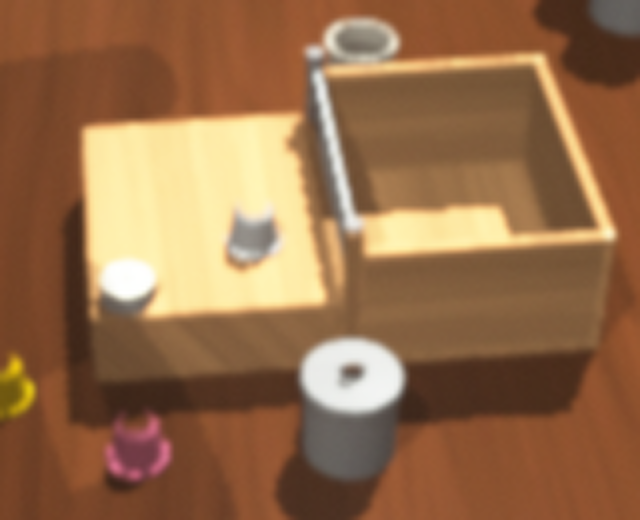

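View pics/scenecrop.png

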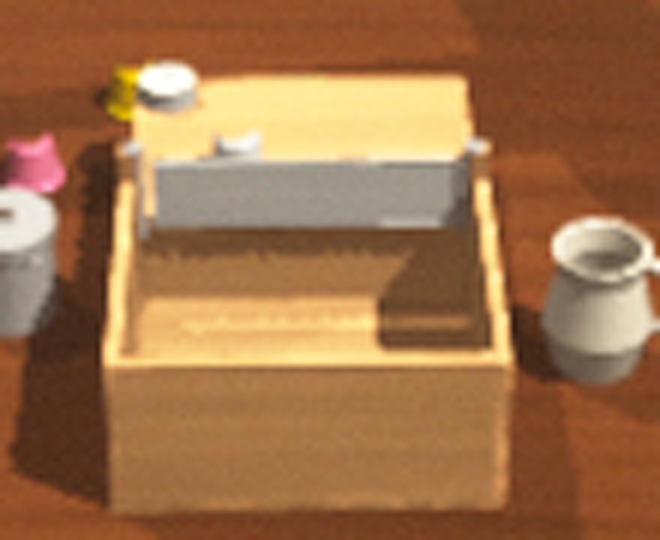

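The crops confirm the choice. The silver tapered cup, rim centre at crop (254,245), stands mid-ledge, and the flat tealight at (128,285) is at the front corner on the free-end side. Now I measure the poses.

```bash
cat > h.py <<'E'
import numpy as np
def ray(c,u,v,z):
    T=c["T"];d=T[:3,:3]@np.array([(u-c["cx"])/c["fx"],(v-c["cy"])/c["fy"],1]);o=T[:3,3]
    return (o+d*(z-o[2])/d[2])[:2]
def proj(c,p):
    q=np.linalg.inv(c["T"])@np.append(p,1);return np.array([c["fx"]*q[0]/q[2]+c["cx"],c["fy"]*q[1]/q[2]+c["cy"]])
E
python3 - <<'E'
from h import *
from scipy.optimize import least_squares
S=dict(np.load("side0.npz"));C=dict(np.load("scene0.npz"))
s=lambda x,y:(260+(x-1.5)/4,165+(y-1.5)/4)
k=lambda x,y:(255+(x-2.5)/6,180+(y-2.5)/6)
obs=[(S,s(83,128),(-.165,.105),.06),(S,s(93,318),(-.165,-.105),.06),(S,s(543,57),(.180,.105),.1),(S,s(611,236),(.180,-.105),.1),
(C,k(467,77),(-.165,.105),.06),(C,k(108,364),(.180,-.105),.1),(C,k(512,364),(.180,.105),.1)]
W=np.array([ray(c,*p,z) for c,p,_,z in obs]);L=np.array([l for *_,l,_ in obs])
R=lambda a:np.array([[np.cos(a),-np.sin(a)],[np.sin(a),np.cos(a)]])
f=lambda q:((R(q[2])@L.T).T+q[:2]-W).ravel()
r=least_squares(f,[.5,0,0]);q=r.x;print("pose",q.round(4));print((f(q).reshape(-1,2)*1000).round(1).tolist())
for n,c,p,z in [("caprimS",S,s(254,245),.0615),("captopS",S,s(253,208),.092),("captopC",C,k(238,143),.092),("tealS",S,s(128,274),.074),("tealC",C,k(168,77),.074),("tinS",S,s(352,376),.068),("mjC",C,k(603,248),.08),("flaptipS",S,s(352,222),.111),("flaphingeC",C,k(468,160),.111),("postfree",S,s(352,222),.12),("posthinge",S,s(314,52),.12),("posthC",C,k(477,146),.12),("postfC",C,k(132,148),.12)]:
    w=ray(c,*p,z);print(n,w.round(4),"coll",(R(q[2]).T@(w-q[:2])*1000).round(1))
np.save("pose.npy",q)
E
```

```text
pose [ 0.601  -0.0432  0.0386]
[[0.1, 3.9], [-1.5, -0.2], [2.0, 3.9], [4.4, -1.6], [-2.8, -1.9], [0.7, -3.5], [-2.8, -0.6]]
caprimS [ 0.5506 -0.09  ] coll [-52.2 -44.9]
captopS [ 0.5501 -0.0873] coll [-52.6 -42.1]
captopC [ 0.5645 -0.0823] coll [-38.  -37.7]
tealS [ 0.4652 -0.1285] coll [-139.  -80.]
tealC [ 0.463  -0.1315] coll [-141.3  -83. ]
tinS [ 0.6033 -0.2249] coll [  -4.7 -181.7]
mjC [0.6484 0.1272] coll [ 53.9 168.4]
flaptipS [ 0.612  -0.1282] coll [  7.7 -85.4]
flaphingeC [0.6075 0.0512] coll [10.2 94. ]
postfree [ 0.6106 -0.1388] coll [  5.9 -95.9]
posthinge [0.603  0.0532] coll [ 5.7 96.2]
posthC [0.6066 0.056 ] coll [ 9.4 98.9]
postfC [ 0.6139 -0.1393] coll [  9.2 -96.5]
```

```bash
python3 -m inch '[0,0,0,-9.7,0, 0,0,0,-9.7,0, 0,0,0,-9.7,0, 0,0,0,-9.7,0, 0,0,0,-9.7,0, 0,0,0,-9.7,0, 0,0,0,-9.7,0, 0,0,0,-9.7,0, 0,0,0,-9.4,0, 0,0,-3,0,0]'
cat >> h.py <<'E'
from scipy.spatial.transform import Rotation as Ro
def go(s,p): # shift in tool axes, cm
    R=Ro.from_rotvec(s["tool_rot"]).as_matrix();return (R.T@(np.array(p)-s["ee_pos"])*100).round(2)
def ey(s): 
    R=Ro.from_rotvec(s["tool_rot"]).as_matrix();return np.degrees(np.arctan2(R[1,1],R[0,1])),R[:,2].round(3)
E
python3 - <<'E'
from h import *;from workcell import env
s=env.observe();print(s["ee_pos"],ey(s),go(s,[.53,-.09,.24]))
E
```

```text
t: 1.35
ee_pos: [0.2446, -0.5184, 0.2194]
tool_rot: [-1.747, -2.604, -0.006]
ft_force: [-0.1, -0.8, 0.4]
finger_gap: 1.0
grip_force: 0.0
[ 0.24456534 -0.51837882  0.21941914] (np.float64(22.30686170052659), array([-0.003,  0.006, -1.   ])) [28.81 42.67 -1.88]
```

```bash
python3 -m inch '[2.9,4.3,-0.2,0,0, 2.9,4.3,-0.2,0,0, 2.9,4.3,-0.2,0,0, 2.9,4.3,-0.2,0,0, 2.9,4.3,-0.2,0,0, 2.9,4.3,-0.2,0,0, 2.9,4.3,-0.2,0,0, 2.9,4.3,-0.2,0,0, 2.8,4.2,-0.2,0,0, 2.8,4.1,-0.2,0,0]' && python3 -m inch '[0,0,0,0,0.2,0,0,0,0,0.2,0,0,0,0,0.2]'
python3 - <<'E'
from h import *;from workcell import env,cams
import cv2
s=env.observe();c=cams.camera("wrist");cv2.imwrite("pics/w1.png",c["color"])
T=np.eye(4);T[:3,:3]=Ro.from_rotvec(s["tool_rot"]).as_matrix();T[:3,3]=s["ee_pos"];c["T"]=T@c["mount"]
np.savez("w1.npz",**c);print(s["t"],s["ee_pos"],ey(s),s["finger_gap"],c["T"].round(3))
E
```

```text
t: 2.6
ee_pos: [0.532, -0.0902, 0.2416]
tool_rot: [-1.75, -2.608, 0.001]
ft_force: [0.8, -1.5, -0.3]
finger_gap: 0.998
grip_force: 0.0
t: 2.98
ee_pos: [0.5307, -0.0928, 0.2417]
tool_rot: [-1.753, -2.607, 0.001]
ft_force: [0.7, -0.9, -0.8]
finger_gap: 0.8
grip_force: 0.0
2.975 [ 0.53073857 -0.09282024  0.24173001] (np.float64(22.169453325268684), array([-0.001, -0.   , -1.   ])) 0.8003507149911055 [[ 0.926  0.367  0.09   0.505]
 [ 0.378 -0.899 -0.223 -0.03 ]
 [-0.001  0.24  -0.971  0.435]
 [ 0.     0.     0.     1.   ]]
```

View pics/w1.png

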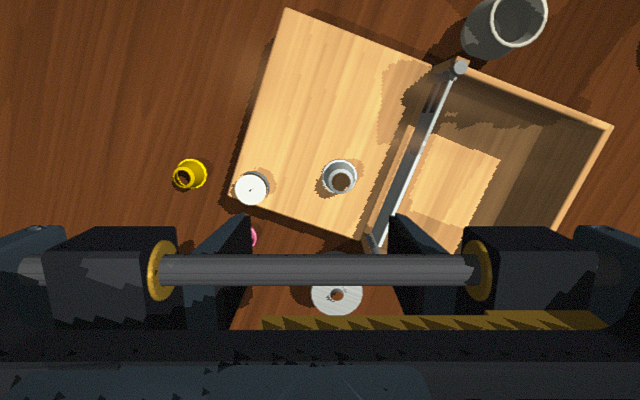

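The wrist picture shows the capsule rim centred at about (339,176), the tealight at (251,188), the ledge's front-hinge corner at (286,9) and the hinge post at (460,66).

```bash
python3 - <<'E'
from h import *;from workcell import env
c=dict(np.load("w1.npz"));q=np.load("pose.npy");a=q[2];R=np.array([[np.cos(a),-np.sin(a)],[np.sin(a),np.cos(a)]])
for n,p,z in [("rim",(339,176),.0615),("top",(341,181),.092),("teal",(251,188),.074),("post",(460,66),.12),("cornH",(286,9),.06),("cornF",(368,237),.06),("backH",(612,127),.1),("flapmid",(411,160),.111)]:
    w=ray(c,*p,z);print(n,w.round(4),(R.T@(w-q[:2])*1000).round(1))
s=env.observe()
for z in(.16,.068):print(go(s,[.5515,-.0875,z]))
E
```

```text
rim [ 0.5504 -0.0833] [-52.1 -38.1]
top [ 0.5507 -0.083 ] [-51.8 -37.9]
teal [ 0.4646 -0.1303] [-139.6  -81.9]
post [0.6036 0.0555] [ 6.4 98.5]
cornH [0.4344 0.0535] [-162.8  103. ]
cornF [ 0.611  -0.1379] [  6.3 -95. ]
backH [0.7733 0.0674] [176.4 103.8]
flapmid [ 0.6027 -0.0355] [2.  7.5]
[-0.28  2.12  8.18]
[-0.28  2.13 17.38]
```

```bash
python3 -m inch '[0,1.5,2,0,0.2, 0,0,3,0,0.2, 0,0,3,0,0.2, 0,0,1,0,0.2,0,0,0,0,0.2]'
python3 - <<'E'
from h import *;from workcell import env,cams
import cv2
s=env.observe();print(s["ee_pos"],ey(s),go(s,[.545,-.0873,.068]))
c=cams.camera("wrist");cv2.imwrite("pics/w2.png",c["color"])
E
```

```text
t: 3.65
ee_pos: [0.5451, -0.0867, 0.1519]
tool_rot: [-1.752, -2.607, 0.0]
ft_force: [0.3, -0.7, 0.6]
finger_gap: 0.802
grip_force: 0.0
[ 0.54510373 -0.08666471  0.1518822 ] (np.float64(22.201067532479563), array([-0., -0., -1.])) [-0.06 -0.03  8.39]
```

View pics/w2.png

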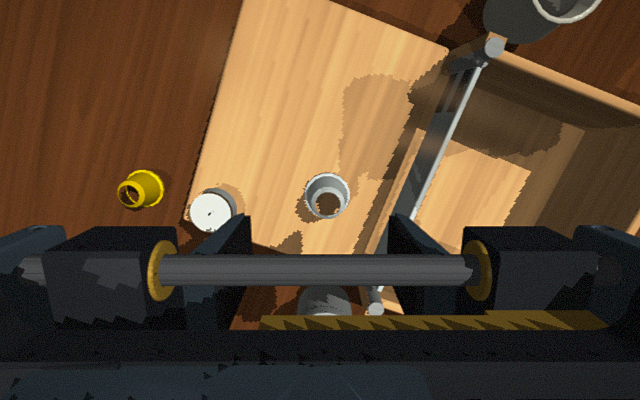

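Geometry is consistent: capsule at (327,195) between the fingers, flap line to the right. I descend to z ≈ 0.068.

```bash
python3 -m inch '[0,0,2,0,0.2, 0,0,2,0,0.2, 0,0,2,0,0.2, 0,0,1.5,0,0.2, 0,0,0.8,0,0.2,0,0,0,0,0.2]'
python3 - <<'E'
from h import *;from workcell import env,cams
import cv2
s=env.observe();print(s["ee_pos"],ey(s))
c=cams.camera("side");cv2.imwrite("pics/s2.png",cv2.resize(c["color"][150:290,240:430],(760,560)))
E
```

```text
t: 4.45
ee_pos: [0.5454, -0.0862, 0.0689]
tool_rot: [-1.751, -2.608, 0.0]
ft_force: [-0.2, -0.2, -0.3]
finger_gap: 0.8
grip_force: 0.0
[ 0.54543309 -0.08615652  0.06885569] (np.float64(22.2540831983233), array([-0., -0., -1.]))
```

View pics/s2.png

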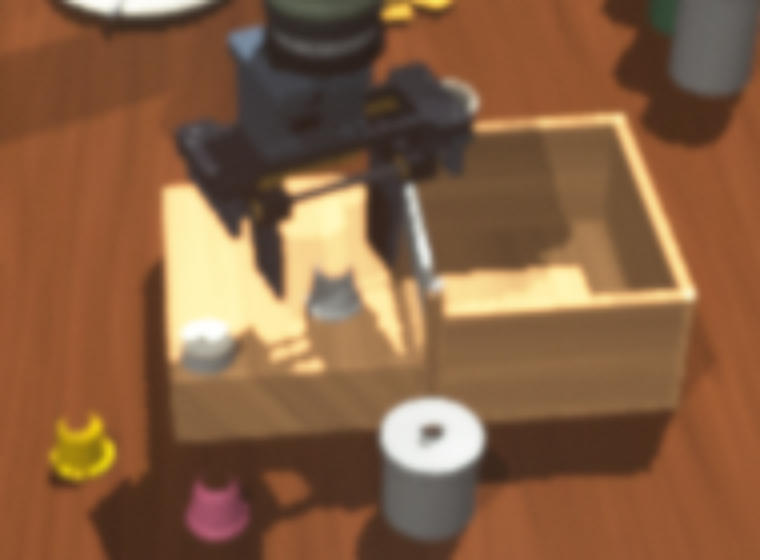

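```bash
python3 - <<'E'
from h import *;from workcell import env
s=env.observe();S=dict(np.load("side0.npz"));C=dict(np.load("scene0.npz"))
R=Ro.from_rotvec(s["tool_rot"]).as_matrix()
for p in [(-16,-36.5,0),(16,-36.5,0),(-16,-50,0),(-16,36.5,0),(16,36.5,0),(-16,50,0),(0,0,0)]:
    w=s["ee_pos"]+R@(np.array(p)/1e3);u=proj(S,w);print(p,w.round(3),((u-[240,150])*4).round(0))
for w in ([.5504,-.0833,.0615],[.5506,-.09,.0615]):print(((proj(S,w)-[240,150])*4).round())
E
```

```text
(-16, -36.5, 0) [ 0.518 -0.115  0.069] [286. 321.]
(16, -36.5, 0) [ 0.506 -0.085  0.069] [267. 293.]
(-16, -50, 0) [ 0.506 -0.12   0.069] [268. 327.]
(-16, 36.5, 0) [ 0.586 -0.087  0.069] [384. 290.]
(16, 36.5, 0) [ 0.573 -0.058  0.069] [363. 263.]
(-16, 50, 0) [ 0.598 -0.082  0.069] [401. 284.]
(0, 0, 0) [ 0.546 -0.086  0.069] [325. 291.]
[332. 297.]
[333. 303.]
```

```bash
python3 - <<'E'
from workcell import cams
import cv2,numpy as np
a=cams.camera("side")["color"][185:245,270:350];w=cams.camera("wrist")["color"]
g=lambda i:np.clip(255*(i/255.)**.45,0,255).astype(np.uint8)
cv2.imwrite("pics/m3.png",np.hstack([cv2.resize(g(a),(400,300),interpolation=cv2.INTER_CUBIC),cv2.resize(g(w[100:340,160:480]),(400,300))]))
E
```

```text
(no output)
```

View pics/m3.png

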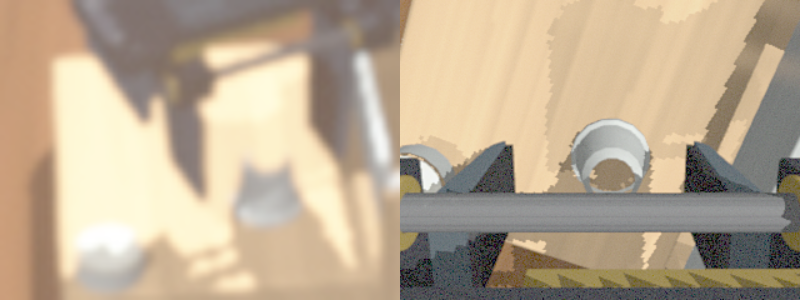

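```bash
python3 - <<'E'
from h import *
c=dict(np.load("w1.npz"));M=np.array(c["mount"]);c["T"]=M;print(M.round(3))
for p in [(-16,-36.5,0),(16,-36.5,0),(16,-36.5,-40),(16,36.5,0),(-16,36.5,0),(0,0,0)]:
    u=proj(c,np.array(p)/1e3);print(p,u.round(),((u-[160,100])/.8+[400,0]).round())
# capsule rim & top in tool frame from crop pixels; tool z = .0689-z
for p,z in [((612,157),.0615),((615,174),.092)]:
    u=(np.array(p)-[400,0])*.8+[160,100];print(ray(c,*u,.0689-z)*1000)
E
```

```text
[[ 0.    -0.971 -0.24   0.068]
 [ 1.     0.001 -0.    -0.   ]
 [ 0.    -0.24   0.971 -0.193]
 [ 0.     0.     0.     1.   ]]
(-16, -36.5, 0) [261. 255.] [526. 193.]
(16, -36.5, 0) [258. 205.] [523. 131.]
(16, -36.5, -40) [244. 226.] [505. 158.]
(16, 36.5, 0) [381. 205.] [676. 131.]
(-16, 36.5, 0) [379. 255.] [673. 194.]
(0, 0, 0) [320. 230.] [600. 163.]
[0.49901036 6.26906323]
[3.0145388  6.63901958]
```

The wrist view has the capsule centred between the fingers, about +2 mm in tool x and +6 mm in tool y. Both views suggest the fingertips may sit higher than expected, so I probe downward gently.

```bash
for i in 1; do :; done; python3 -m inch '[0,0,0.4,0,0.2,0,0,0,0,0.2]'; python3 -m inch '[0,0,0.3,0,0.2,0,0,0,0,0.2]'; python3 -m inch '[0,0,0.2,0,0.2,0,0,0,0,0.2]'
```

```text
t: 4.85
ee_pos: [0.5452, -0.0861, 0.0647]
tool_rot: [-1.751, -2.608, 0.0]
ft_force: [0.7, -0.6, 0.7]
finger_gap: 0.798
grip_force: 0.0
t: 5.1
ee_pos: [0.5451, -0.0861, 0.0616]
tool_rot: [-1.751, -2.608, 0.0]
ft_force: [0.1, 0.6, -0.3]
finger_gap: 0.802
grip_force: 0.0
t: 5.35
ee_pos: [0.5452, -0.0861, 0.0597]
tool_rot: [-1.751, -2.608, 0.0]
ft_force: [0.9, 0.1, 0.1]
finger_gap: 0.799
grip_force: 0.0
```

```bash
python3 -m inch '[0,0,0.2,0,0.2,0,0,0,0,0.2]'; python3 -m inch '[0,0,0.2,0,0.2,0,0,0,0,0.2]'
```

```text
t: 5.6
ee_pos: [0.5452, -0.0861, 0.0577]
tool_rot: [-1.751, -2.608, 0.0]
ft_force: [-0.1, -0.0, -0.2]
finger_gap: 0.8
grip_force: 0.0
t: 5.85
ee_pos: [0.5452, -0.0861, 0.0557]
tool_rot: [-1.751, -2.608, 0.0]
ft_force: [-0.2, 0.4, 0.1]
finger_gap: 0.805
grip_force: 0.0
```

No contact at 0.0557, so the tips do end higher than the TCP reading says. I keep probing.

```bash
python3 -m inch '[0,0,0.2,0,0.2,0,0,0,0,0.2]';python3 -m inch '[0,0,0.2,0,0.2,0,0,0,0,0.2]'; python3 -m inch '[0,0,0.2,0,0.2,0,0,0,0,0.2]'
python3 - <<'E'
from workcell import cams
import cv2,numpy as np
a=cams.camera("side")["color"][185:245,270:350];w=cams.camera("wrist")["color"]
g=lambda i:np.clip(255*(i/255.)**.45,0,255).astype(np.uint8)
cv2.imwrite("pics/m4.png",np.hstack([cv2.resize(g(a),(400,300),interpolation=cv2.INTER_CUBIC),cv2.resize(g(w[100:340,160:480]),(400,300))]))
E
```

```text
t: 6.1
ee_pos: [0.5452, -0.0861, 0.0537]
tool_rot: [-1.751, -2.608, 0.0]
ft_force: [-0.7, 0.3, -0.4]
finger_gap: 0.8
grip_force: 0.0
t: 6.35
ee_pos: [0.5452, -0.0861, 0.0517]
tool_rot: [-1.751, -2.608, 0.0]
ft_force: [0.0, -0.5, -0.5]
finger_gap: 0.801
grip_force: 0.0
t: 6.6
ee_pos: [0.5452, -0.0861, 0.0497]
tool_rot: [-1.751, -2.608, 0.0]
ft_force: [0.5, -0.9, 0.4]
finger_gap: 0.8
grip_force: 0.0
```

View pics/m4.png

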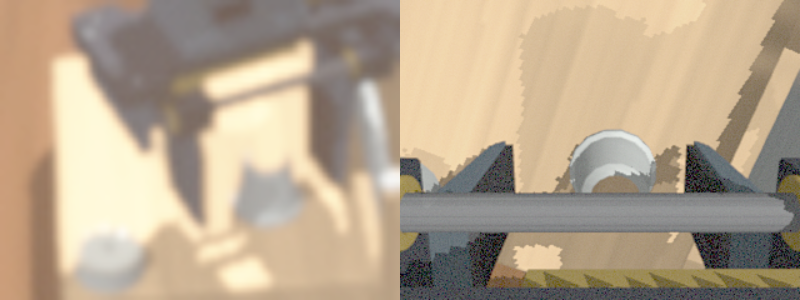

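Tips now sit about 1 cm above the ledge, around the capsule's body at left crop (200,222) against the rim at (268,208). I open the fingers, advance along tool y to open the flap, then go slowly at the capsule.

```bash
python3 -m inch '[0,0,0.1,0,0, 0,0.4,0,0,0, 0,0.5,0,0,0, 0,0.5,0,0,0, 0,0.5,0,0,0, 0,0.4,0,0,0, 0,0.4,0,0,0, 0,0,0,0,0]'
python3 - <<'E'
from workcell import cams
import cv2,numpy as np
a=cams.camera("side")["color"][175:250,265:365];w=cams.camera("wrist")["color"]
g=lambda i:np.clip(255*(i/255.)**.45,0,255).astype(np.uint8)
cv2.imwrite("pics/m5.png",np.hstack([cv2.resize(g(a),(400,300),interpolation=cv2.INTER_CUBIC),cv2.resize(g(w[100:340,160:480]),(400,300))]))
E
```

```text
t: 7.7
ee_pos: [0.5705, -0.0758, 0.0488]
tool_rot: [1.751, 2.609, -0.0]
ft_force: [-0.3, -1.0, 0.1]
finger_gap: 1.0
grip_force: 0.3
```

View pics/m5.png

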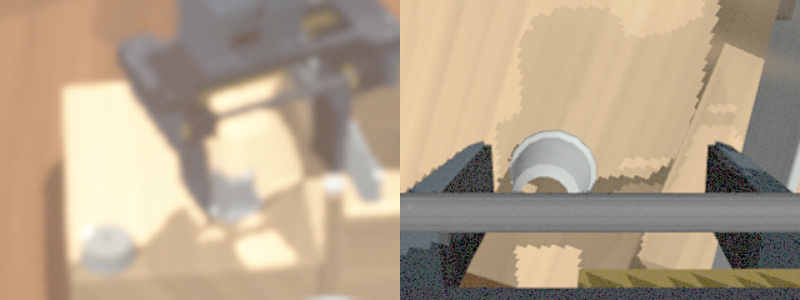

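The picture shows the flap starting to open, with the capsule at wrist crop (553,165) a few mm ahead of the pusher. I have used all ten pictures, so I continue with numeric checks.

```bash
python3 -m inch '[0,0.4,0,0,0, 0,0.4,0,0,0, 0,0.4,0,0,0, 0,0.4,0,0,0, 0,0.4,0,0,0, 0,0.4,0,0,0, 0,0.4,0,0,0, 0,0.4,0,0,0, 0,0.4,0,0,0,0,0,0,0,0]'
cat > look.py <<'E'
from h import *;from workcell import env,cams
import cv2
def look():
    s=env.observe();T=np.eye(4);T[:3,:3]=Ro.from_rotvec(s["tool_rot"]).as_matrix();T[:3,3]=s["ee_pos"]
    q=np.load("pose.npy");a=q[2];R=np.array([[np.cos(a),-np.sin(a)],[np.sin(a),np.cos(a)]])
    print("tcp coll",(R.T@(s["ee_pos"][:2]-q[:2])*1000).round(1),s["ee_pos"][2].round(4))
    for n in("wrist","side","scene"):
        c=cams.camera(n)
        if n=="wrist":c["T"]=T@c["mount"]
        im=c["color"];h=cv2.cvtColor(im,cv2.COLOR_BGR2HSV)
        m=((h[...,1]<60)&(h[...,2]>70)).astype(np.uint8)
        if n=="wrist": m[192+60:]=0
        k,_,st,ce=cv2.connectedComponentsWithStats(m)
        for i in range(1,k):
            if st[i,4]<25: continue
            for z in (.076,.022):
                w=R.T@(ray(c,*ce[i],z)-q[:2])*1000
                if -170<w[0]<180 and abs(w[1])<110: print(n,"z",z,w.round(),"px",ce[i].round(),"box",st[i])
look()
E
python3 look.py
```

```text
t: 9.05
ee_pos: [0.6039, -0.0621, 0.0487]
tool_rot: [1.751, 2.609, 0.0]
ft_force: [-1.1, -0.9, -0.0]
finger_gap: 1.003
grip_force: 0.6
tcp coll [  2.2 -19. ] 0.0487
wrist z 0.076 [39. 63.] px [450. 122.] box [ 435   18   31  217 2288]
wrist z 0.022 [58. 69.] px [450. 122.] box [ 435   18   31  217 2288]
wrist z 0.076 [17. 78.] px [420.  75.] box [416  63   9  23  96]
wrist z 0.022 [29. 88.] px [420.  75.] box [416  63   9  23  96]
wrist z 0.076 [36. 51.] px [434. 143.] box [428 137  14  11  38]
wrist z 0.022 [54. 54.] px [434. 143.] box [428 137  14  11  38]
wrist z 0.076 [-26. -18.] px [270. 228.] box [ 234  204   69   48 2437]
wrist z 0.022 [-27. -38.] px [270. 228.] box [ 234  204   69   48 2437]
side z 0.076 [33. 65.] px [349. 196.] box [339 188  18  17 141]
side z 0.076 [ 85. -11.] px [371. 211.] box [362 199  20  24 267]
side z 0.022 [100.  54.] px [371. 211.] box [362 199  20  24 267]
side z 0.076 [-26. -45.] px [333. 221.] box [327 215  12  12  96]
side z 0.022 [-18.  18.] px [333. 221.] box [327 215  12  12  96]
side z 0.076 [-141.  -91.] px [291. 235.] box [284 229  14  14 161]
side z 0.022 [-141.  -31.] px [291. 235.] box [284 229  14  14 161]
scene z 0.076 [-128.  -83.] px [282. 194.] box [278 190  10   8  55]
scene z 0.076 [-103.  -16.] px [300. 197.] box [296 193  10   8  42]
scene z 0.076 [20.  8.] px [307. 216.] box [287 200  46  33 708]
scene z 0.022 [-57.   9.] px [307. 216.] box [287 200  46  33 708]
```

Capsule is at x ≈ -25 mm and the flap is well open. I push on over the edge.

```bash
python3 -m inch '[0,0.4,0,0,0, 0,0.4,0,0,0, 0,0.4,0,0,0, 0,0.4,0,0,0, 0,0.4,0,0,0, 0,0.4,0,0,0, 0,0.4,0,0,0, 0,0.4,0,0,0, 0,0.4,0,0,0,0,0,0,0,0]'; python3 look.py | grep -v scene
```

```text
t: 10.45
ee_pos: [0.6376, -0.0486, 0.0489]
tool_rot: [1.75, 2.608, 0.001]
ft_force: [-0.6, -0.9, 0.0]
finger_gap: 1.002
grip_force: 0.7
tcp coll [36.3 -6.8] 0.0489
wrist z 0.076 [  7. 106.] px [345.   2.] box [332   0  27   7 132]
wrist z 0.076 [45. 68.] px [391. 117.] box [ 326    7  149  245 3611]
wrist z 0.022 [56. 72.] px [391. 117.] box [ 326    7  149  245 3611]
wrist z 0.076 [ 7. -7.] px [266. 230.] box [ 234  203   74   49 2671]
wrist z 0.022 [  5. -28.] px [266. 230.] box [ 234  203   74   49 2671]
wrist z 0.076 [-122.  -57.] px [  2. 234.] box [  0 230   8   8  33]
wrist z 0.022 [-166.  -94.] px [  2. 234.] box [  0 230   8   8  33]
side z 0.076 [58. 68.] px [357. 194.] box [344 187  25  16 229]
side z 0.076 [128.  17.] px [384. 204.] box [373 193  23  21 305]
side z 0.022 [146.  85.] px [384. 204.] box [373 193  23  21 305]
side z 0.076 [-47. -20.] px [324. 216.] box [323 205   4  20  51]
side z 0.022 [-40.  44.] px [324. 216.] box [323 205   4  20  51]
side z 0.076 [  8. -31.] px [344. 217.] box [336 211  16  14 118]
side z 0.022 [18. 33.] px [344. 217.] box [336 211  16  14 118]
side z 0.076 [-140.  -90.] px [291. 235.] box [284 229  16  14 169]
side z 0.022 [-140.  -30.] px [291. 235.] box [284 229  16  14 169]
```

```bash
python3 -m inch '[0,0.3,0,0,0, 0,0.3,0,0,0, 0,0.3,0,0,0, 0,0.3,0,0,0, 0,0,0,0,0, 0,0,0,0,0]'; python3 look.py | grep -v scene
```

```text
t: 11.35
ee_pos: [0.6483, -0.0442, 0.0488]
tool_rot: [1.751, 2.608, -0.0]
ft_force: [-0.1, -3.2, -0.4]
finger_gap: 1.001
grip_force: 0.6
tcp coll [47.2 -2.9] 0.0488
wrist z 0.076 [  3. 105.] px [310.   2.] box [297   0  27   7 134]
wrist z 0.076 [50. 68.] px [376. 120.] box [ 294    7  184  245 3769]
wrist z 0.022 [59. 70.] px [376. 120.] box [ 294    7  184  245 3769]
wrist z 0.076 [24. -3.] px [278. 233.] box [ 256  209   48   43 1638]
wrist z 0.022 [ 24. -24.] px [278. 233.] box [ 256  209   48   43 1638]
side z 0.076 [66. 69.] px [360. 194.] box [347 188  25  15 236]
side z 0.076 [139.  27.] px [387. 201.] box [377 192  21  19 278]
side z 0.022 [158.  95.] px [387. 201.] box [377 192  21  19 278]
side z 0.076 [-47. -17.] px [324. 215.] box [322 205   5  19  54]
side z 0.022 [-40.  48.] px [324. 215.] box [322 205   5  19  54]
side z 0.076 [-140.  -90.] px [291. 235.] box [284 229  16  14 170]
side z 0.022 [-140.  -30.] px [291. 235.] box [284 229  16  14 170]
```

```bash
python3 -m inch '[0,0,0,0,0, 0,0,0,0,0, 0,0,0,0,0]'; python3 - <<'E'
from h import *;from workcell import cams
import cv2
c=cams.camera("scene");q=np.load("pose.npy");a=q[2];R=np.array([[np.cos(a),-np.sin(a)],[np.sin(a),np.cos(a)]])
for p in [(24,-24,22),(24,-3,76),(0,-97,60),(172,97,100),(172,-97,100)]:
    w=np.r_[R@(np.array(p[:2])/1e3)+q[:2],p[2]/1e3];print(p,proj(c,w).round(1))
g=cv2.cvtColor(c["color"],cv2.COLOR_BGR2HSV)
for v in range(200,240,2):print(v,' '.join(f"{g[v,u,1]:3d}/{g[v,u,2]:3d}" for u in range(280,336,4)))
E
python3 look.py | grep wrist
```

```text
t: 11.88
ee_pos: [0.6481, -0.0441, 0.0489]
tool_rot: [1.751, 2.608, 0.0]
ft_force: [-0.2, -1.5, -1.2]
finger_gap: 0.999
grip_force: 0.6
(24, -24, 22) [298.3 229.8]
(24, -3, 76) [304.3 217.2]
(0, -97, 60) [277.2 217.2]
(172, 97, 100) [336.9 238.1]
(172, -97, 100) [274.2 238.7]
200 107/254 107/254 105/254 106/254  65/ 79 109/ 61 143/209 111/253 129/246  75/ 71 132/190 118/251 111/253 114/251
202 109/253 113/253 108/253 112/253  64/ 76 107/ 55  86/ 98 127/190  75/ 68  64/ 72  60/ 72 139/208 110/253 102/252
204 145/160 148/160 114/252 104/254  94/ 65  95/ 62  52/ 78  48/ 80  68/ 68  73/ 70  68/ 71  61/ 71 102/254  73/234
206 150/163 146/168 149/166 133/244 134/ 55  81/ 69  52/ 79  52/ 84  72/ 71  75/ 68  76/ 70  86/ 68 103/254  39/131
208 148/165 154/166 149/166 147/167 127/ 56 105/ 61  51/ 75  77/ 73  76/ 64  76/ 64  38/ 74  39/ 98  72/254  52/107
210 147/174 151/174 148/176 143/220 111/ 62 101/ 63 102/ 65  84/ 70  28/ 72  16/ 79  45/ 74 106/163  13/247  51/120
212 150/163 144/165 145/162 146/168 116/ 64 119/ 60  29/ 78  29/ 79  55/ 69  47/ 70  17/ 75  74/148  28/201  64/108
214 148/162
[... 1145 characters left out ...]
126
234 137/237 145/144 132/242 151/149 125/124 140/187  80/115  25/197  24/199 122/243 142/111 152/111 144/131 151/162
236 145/220 134/110 140/106 150/156 139/233 140/232  82/115  25/201  45/212 128/248 145/111 138/111 148/110 147/174
238 142/117 145/130 145/128 149/156 133/240 145/160 113/180  51/217 116/248 124/247 150/170 148/172 150/161 149/197
wrist z 0.076 [  3. 105.] px [310.   2.] box [297   0  28   7 143]
wrist z 0.076 [50. 68.] px [376. 120.] box [ 294    7  184  245 3779]
wrist z 0.022 [59. 70.] px [376. 120.] box [ 294    7  184  245 3779]
wrist z 0.076 [24. -3.] px [278. 234.] box [ 256  210   48   42 1605]
wrist z 0.022 [ 24. -24.] px [278. 234.] box [ 256  210   48   42 1605]
```

The dropped capsule is confirmed: the blob at scene (297,228) matches z ≈ 22 mm at collector (24,-24). I withdraw backwards with the fingers narrowed.

```bash
python3 -m inch '[0,-1,0,0,0, 0,-1.2,0,0,0, 0,-1.2,0,0,0.1, 0,-1.2,0,0,0.2, 0,-1.2,0,0,0.3, 0,-1.2,0,0,0.4, 0,-1.2,0,0,0.5, 0,-1.2,0,0,0.5, 0,-1.2,0,0,0.5,0,-0.8,0,0,0.5]'; python3 -m inch '[0,0,0,0,0.5, 0,0,-2,0,0.5, 0,0,-3,0,0.5, 0,0,-4,0,0.5, 0,0,-4,0,0.5, 0,0,0,0,0.5, 0,0,0,0,0.5]'; python3 look.py
```

```text
t: 13.32
ee_pos: [0.5419, -0.0876, 0.0489]
tool_rot: [1.751, 2.608, -0.0]
ft_force: [-0.4, -0.6, -0.3]
finger_gap: 0.496
grip_force: 0.0
t: 14.2
ee_pos: [0.5423, -0.0871, 0.1782]
tool_rot: [-1.75, -2.608, 0.001]
ft_force: [-0.5, -0.6, -0.6]
finger_gap: 0.502
grip_force: 0.0
tcp coll [-60.4 -41.6] 0.1782
wrist z 0.076 [15.  9.] px [419. 169.] box [ 384   69   91  166 1729]
wrist z 0.022 [33.  7.] px [419. 169.] box [ 384   69   91  166 1729]
wrist z 0.076 [ 8. 19.] px [417. 155.] box [412 152  12   9  39]
wrist z 0.022 [25. 19.] px [417. 155.] box [412 152  12   9  39]
wrist z 0.076 [-139.  -81.] px [224. 203.] box [ 203  183   43   41 1254]
wrist z 0.022 [-149. -100.] px [224. 203.] box [ 203  183   43   41 1254]
side z 0.076 [12. 37.] px [343. 202.] box [337 177  14  46 206]
side z 0.022 [ 23. 106.] px [343. 202.] box [337 177  14  46 206]
side z 0.076 [-141.  -91.] px [291. 235.] box [284 229  15  14 161]
side z 0.022 [-140.  -31.] px [291. 235.] box [284 229  15  14 161]
scene z 0.076 [-127.  -83.] px [282. 194.] box [278 191  10   7  58]
scene z 0.076 [-8.  3.] px [306. 212.] box [281 206  52  12 558]
scene z 0.022 [-86.   4.] px [306. 212.] box [281 206  52  12 558]
scene z 0.076 [ 85. -27.] px [297. 228.] box [292 223  10  11  82]
scene z 0.022 [ 12. -29.] px [297. 228.] box [292 223  10  11  82]
```

The flap is shut, the capsule is at rest in the well, the tealight hasn't moved and the arm is clear.

```bash
python3 -c "
from workcell import ticket;print(ticket.finish_job())"
```

```text
the job is handed in; nothing more can be done
None
```

I handed the job in with the capsule at rest in the well, the flap shut and the arm clear. The camera checks agree, but the hand-in gave no verdict.

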